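# Flag the slide case as in use and hold its gate open

## Task

Take the red marker plug from the green tray and stand it upright in the black socket at the side of the slide case, to flag the case as in use. Then unlock the gate: squeeze both tabs of the blue catch fully in, and after that both tabs of the yellow catch. Take the gate by its orange handle post, swing it out over its half-open detent until it stands about square to the case's front, and finish while still holding it there by the handle; leave the other plugs and the things on the bench where they are.

Things in the scene. Friction and masses are not known exactly. Their poses are not given: they have to be found in the camera images.
- slide_case: white slide case fixed to the bench, 150 deep (x) x 250 wide (y) x 100 mm tall. Origin: middle of its front at table height; x into the case (away from the robot), y left, z up. Aluminium gate over its front, 222 wide, 8 thick, from 12 to 100 mm height, hinged at the left (+y) front edge. A 6 mm sill reaches 88 mm out before the gate's left half; a spring ball in it is the detent.
- socket (a point): centre of the inner floor of the black round marker socket that stands on a grey bracket at the case's right side (30 mm behind the front, 155 mm right of the middle, 89 mm above the table). Bore 22 mm diameter, 12 mm deep, outside 32 mm diameter; rim 101 mm above the table.
- tray: green pocket tray fixed to the bench, 110 (x) x 160 (y) x 20 mm tall, six round pockets 18 mm wide, 14 mm deep, 50 mm apart (at x = -25, +25 and y = -50, 0, +50 mm); origin at centre of underside. The three marker plugs stand in pockets (-25,-50), (-25,+50) and (+25,0) mm, in varying order.
- marker_red: red marker plug: upright cylinder, 14 mm diameter, 32 mm tall, 14 to 28 g; origin at centre of its underside, z up along it. In the tray 18 mm of it stands above the tray's top.
- catch_blue: blue squeeze catch on the case's roof behind the gate, left or right of the other (varies); turned as the case. Origin: centre of underside of its grey foot, 36 x 72 x 4 mm, 100 mm above the table; x away from the gate, y left, z up. Two upright blue tabs at x = 0, 22 mm along x, 8 thick, from 4 to 38 mm above the origin; outer faces at y = +28 and -28 mm, squeezed fully in at +18 and -18.
- catch_yellow: yellow squeeze catch, same as the blue but for colour; the centres are 110 mm apart along y. On both, a flat arm runs from each tab forward over the roof to a dog in front of a steel lug on the gate's top edge: that locks the gate. Pressing a tab in 4 mm clears its lug, full travel is 10 mm. All four must be clear.
- blue_left (a joint): how far the left tab (+y side) of the blue catch is pressed inwards, m: 0 = out, locked; 0.010 = fully in. A stiff slide (about 6 N) that stays where it is put.
- blue_right (a joint): how far the right tab (-y side) of the blue catch is pressed inwards, m: 0 = out, locked; 0.010 = fully in. A stiff slide (about 6 N) that stays where it is put.
- yellow_left (a joint): how far the left tab (+y side) of the yellow catch is pressed inwards, m: 0 = out, locked; 0.010 = fully in. A stiff slide (about 6 N) that stays where it is put.
- yellow_right (a joint): how far the right tab (-y side) of the yellow catch is pressed inwards, m: 0 = out, locked; 0.010 = fully in. A stiff slide (about 6 N) that stays where it is put.
- gate (a joint): gate angle, rad: 0 = shut, grows as its right end swings out towards the robot (clockwise from above), stop at 1.57. A closing spring (0.25 Nm per rad) always pulls it shut. The detent ball makes a bump from about 0.65 to 0.9 rad (up to about 0.6 Nm more); let go beyond it, the gate falls back to rest against the ball at about 0.85 rad.
- gate_hinge (a point): point on the gate's upright hinge axis, 100 mm above the table (4 mm in front of the case's front and 114 mm left of its middle)
- marker_white: white marker plug, same shape as the red one, stays in its tray pocket
- marker_black: black marker plug, same shape as the red one, stays in its tray pocket
- jar: bystander: clear specimen jar with a red cap, 60 mm diameter, 75 mm tall; origin at centre of underside
- oil: bystander: small amber bottle with black cap, 32 mm diameter, 70 mm tall; origin at centre of underside
- slide_box: bystander: blue box with a white lid, 85 x 32 x 32 mm; origin at centre of underside
- mug: bystander: white mug, 80 mm diameter, 90 mm tall, handle at its +y; origin at centre of underside
- gate_handle: orange upright handle post, 14 mm diameter, on a dark bracket arm fixed to the gate; turns with the gate. Origin: on the post's axis, 118 mm above the table; post top 18 mm above it, arm's top 35 mm below it. Axes as slide_case when shut; then it is 40 mm in front of the case's front, 30 mm right of its middle (36 mm in front of, 144 mm right of the hinge axis).

How it is judged (in metres and radians):
On the way, in this order (a step that is already met when the one before it is completed fails the run):
1. the red plug stands upright in the socket, let go (horizontal distance between marker_red and socket below 0.007 m and z of marker_red in the frame of socket between -0.004 and 0.004 m and angle between marker_red's own z axis and vertical below 0.15 rad and contact force between the fingers and marker_red below 0.1 N), for 0.2 s.
2. both tabs of the blue catch are in, more than 7 mm each (value of joint each of blue_left, blue_right above 0.007 m), for 0.1 s.
3. both tabs of the yellow catch are in, more than 7 mm each (value of joint each of yellow_left, yellow_right above 0.007 m), for 0.1 s.
4. the gate is past its detent (value of joint gate above 1.05 rad), for 0.1 s.
At the end, for the whole second after the job is handed in: The gate stands still (under 0.1 rad/s) more than 1.2 rad (69 degrees) open with the fingers still on its handle (over 0.5 N), the red plug stands in the socket (within 7 mm of its centre, 4 mm of its floor, tilt under 0.15 rad) untouched, and all four catch tabs are in by more than 7 mm (all of step 1 and all of step 2 and all of step 3 and value of joint gate above 1.2 rad and velocity of joint gate between -0.1 and 0.1 rad/s and contact force between the fingers and gate_handle above 0.5 N); the arm keeps its last pose, push and grip.
It fails at once if the white or black plug is displaced by more than 20 mm (distance of any of marker_white, marker_black from where it was at the start of the episode above 0.02 m).
It fails at once if the jar, bottle, slide box or mug is displaced by more than 20 mm (distance of any of jar, oil, slide_box, mug from where it was at the start of the episode above 0.02 m).
It also fails if it takes over 61 s, if anything falls off the work surface, if the arm or the gripper's body presses on something with over 40 N, if the wrist force passes 120 N, or if a joint passes its speed limit or range.

## Robot

A 6-joint arm with a two-finger parallel gripper is mounted at the origin on the work surface. World frame = base frame: x ahead of the robot, y to its left, z up, the work surface at z = 0. Lengths are in mm, angles in rad, forces in N, time in s.
With the tool pointing down it reaches from about 350 to 975 mm from the base axis. Payload 7.1 kg.
Tool frame: the origin (TCP) lies at the centre of the arm's flange, where the gripper is bolted on; the fingertips stand 182 mm ahead of it and the grasp point (between the pads) lies 163 mm ahead of it; x points along the fingers, y is the direction in which the jaws open and shut, and the axes are right-handed (so a half turn about x gives the same grasp; the last joint's range is limited). The gripper opens to 88 mm and grips with 3 to 60 N. Pads are 20 mm wide; open, the fingers measure 115 mm over their backs; the gripper's body (75 mm by 178 mm) begins 61 mm behind the grasp point.
Start: joints at [-1.327, 0.423, 1.63, -0, 1.089, -0.019], TCP at [162.385, -603.521, 404.675] pointing down, gripper open.
Joint ranges: [-3, 3], [-0.9, 2.11], [0.09, 2.58], [-1.31, 4.45], [0.11, 2.69], [-2.54, 2.54]. Speed limits (rad/s): [2.39, 2.39, 3.01, 3.14, 3.14, 3.14].

## Interface

Orientations are given as a rotation vector (axis times angle).
In Python, from workcell import readout, viewer, workorder, models gives the robot as it stands. The module is installed in compiled form; this text tells all that it offers.
- The arm moves only by the tool apply_moves, never from a script. Its argument "commands" is a list that holds one entry, the list of rows, each a list of 4 numbers: the shift along the world's x, y, z in m, then the turn about the world's z in rad. A call has 1 to 8 rows; each row is the pose to reach, as a shift and turn from the pose commanded when the call began; what a row does not reach only later rows make up. A row lasts 1/8 s, in which the tool goes at most 62.5 mm and 10.7 degrees, less where a joint would pass 70% of its speed; a pose out of reach is approached as far as the arm can. A call with a gripper value outside its range is refused whole. "gripper" is the finger opening in m, from 0 to 0.0878, set as the call begins (left out, the last holds). The fingers move at their own pace and stop on an object; the grip force is fixed at half the most. Time passes only in rows, so rows that repeat a pose let the fingers close. It gives the time, the measured TCP pose, the force and the opening at its end, in the units of the state.
- readout.get_obs(): the state, without advancing time (a new reading comes with each control period).
- viewer.get_image(name): name is "scene" or "top"; returns a dict with "color" (400x640x3 uint8, red, green, blue), "vertical_fov" (degrees; the focal length in pixels is half the picture's height over the tangent of half this angle, whatever the lens; pixels are square), "cx", "cy" (the principal point, pixels), "D" ([k1, k2, p1, p2, k3] as OpenCV has them; the pictures are not rectified), "rvec" (rotation vector, rad) and "tvec" (3), from world to camera coordinates, as OpenCV has them. Camera axes: x right, y down, z forward; pixel columns grow to the right and rows downward; lengths in mm; the calibration is good to about 2 mm. A picture is of the moment at which its call begins. There is no depth.
- workorder.close_job(): hands the job in, once; it reports no verdict.
Trained networks look in the newest picture that a camera, given by its name, has taken for a name from the list of things; names that differ only in an ending like _2 or _b are one class to them, and where a whole thing is asked for, a point or a joint stands for the part that bears it (a point fixed in the world has none). Each returns a list of dicts, best first, with "conf" (0 to 1); they miss things now and then, are a little off and sometimes report something else, mostly with a low value. They report only what shows in the picture. A call takes as long as a camera call.
- models.search_frame(camera, label): "position" ([x, y, z] in mm, in world coordinates, good to about 4 mm: the middle of the surface that is visible of it).
- models.place_of(camera, label): "position" ([x, y, z] in mm, in world coordinates, good to about 4 mm: a listed point, or the origin of a listed thing).
The state is a dict: "t": time; "qpos": joint angles; "qvel": joint speeds; "joint_torque": joint torques, N m; "ee_pos": TCP position; "orientation": TCP orientation; "ft_force": force on the tool from outside, world axes, zero at the start; "moment": the same for the moment, N m; "width": finger opening in mm.
Only numpy, scipy, OpenCV 4.12 (cv2) and the standard library are available. Lean on these libraries where they do the work, as an engineer would, in place of code of your own. Each camera call takes 0.05 s, during which the arm holds its last target.

## Working session

There is one attempt and no reset: what is moved stays moved. The work goes in short steps, Python scripts to look and compute and a tool call to move; the robot and the scene stay as the last step left them, time stands still between calls to the robot, and variables do not carry over. Pictures are saved under pics/ and viewed, and the job is handed in when it is done.

Besides the shell and the picture viewer there is one more tool, called by a JSON object that holds its "fn" and its "kwargs", one argument or row to a line. apply_moves: Moves the arm, as the interface text tells. Its arguments: {"type":"object","properties":{"commands":{"type":"array","items":{"type":"array","items":{"type":"array","items":{"type":"number"}}}},"gripper":{"type":"number"}},"required":["commands"]}

```bash
mkdir -p pics; cat > h.py <<'E'
import numpy as np, cv2
from workcell import readout, viewer, workorder, models
def cam(n):
    im=viewer.get_image(n); f=200/np.tan(np.radians(im["vertical_fov"])/2)
    K=np.array([[f,0,im["cx"]],[0,f,im["cy"]],[0,0,1]]);return im,K
def ray(im,K,px,z):
    p=cv2.undistortPoints(np.array([[px]],float),K,np.array(im["D"],float))[0,0]
    R=cv2.Rodrigues(np.array(im["rvec"],float))[0];t=np.array(im["tvec"],float).ravel()
    c=-R.T@t;d=R.T@np.array([p[0],p[1],1]);return c+d*(z-c[2])/d[2]
def proj(im,K,P):
    return cv2.projectPoints(np.array(P,float).reshape(-1,3),np.array(im["rvec"],float),np.array(im["tvec"],float),K,np.array(im["D"],float))[0][:,0]
def save(im,fn): cv2.imwrite(fn,im["color"][:,:,::-1])
E
python3 - <<'E'
from h import *
for n in("scene","top"):
    im,K=cam(n);save(im,f"pics/{n}0.png");np.savez(f"{n}0.npz",**{k:np.array(v) for k,v in im.items()})
    R=cv2.Rodrigues(np.array(im["rvec"],float))[0];print(n,-R.T@np.array(im["tvec"]).ravel(),K[0,0])
    for l in("slide_case","socket","tray","marker_red","marker_white","marker_black","catch_blue","catch_yellow","gate_hinge","gate_handle"):
        r=models.place_of(n,l);print(l,[(np.round(q["position"]).tolist(),round(q["conf"],2)) for q in r[:2]])
o=readout.get_obs();print({k:np.round(v,3).tolist() for k,v in o.items()})
E
```

```text
scene [1092.61570568 -908.64587392  955.62104033] 483.3400641433416
slide_case [([600.0, 21.0, -2.0], 0.62)]
socket [([626.0, -135.0, 89.0], 0.97)]
tray [([484.0, -342.0, -0.0], 0.61)]
marker_red [([464.0, -392.0, 8.0], 0.58)]
marker_white [([511.0, -338.0, 7.0], 0.56)]
marker_black [([460.0, -388.0, 7.0], 0.58), ([455.0, -295.0, 4.0], 0.44)]
catch_blue [([624.0, -34.0, 100.0], 0.74)]
catch_yellow [([627.0, 81.0, 99.0], 0.79), ([456.0, -291.0, 9.0], 0.75)]
gate_hinge [([604.0, 135.0, 98.0], 0.48)]
gate_handle [([561.0, -6.0, 120.0], 0.41)]
top [ 385.06325363   26.86435158 1189.1401108 ] 423.64204069041523
slide_case [([626.0, -138.0, 89.0], 0.74), ([610.0, 23.0, -3.0], 0.65)]
socket [([627.0, -136.0, 89.0], 0.64)]
tray [([479.0, -342.0, -1.0], 0.64)]
marker_red [([466.0, -398.0, 8.0], 0.38)]
marker_white [([513.0, -345.0, 6.0], 0.53)]
marker_black [([454.0, -292.0, 5.0], 0.35)]
catch_blue [([632.0, -27.0, 98.0], 0.59), ([608.0, 25.0, -2.0], 0.43)]
catch_yellow [([632.0, 67.0, 103.0], 0.61)]
gate_hinge [([631.0, -28.0, 95.0], 0.73), ([604.0, 139.0, 98.0], 0.65)]
gate_handle [([562.0, -7.0, 117.0], 0.47)]
{'t': 1.1, 'qpos': [-1.327, 0.423, 1.63, -0.0, 1.089, -0.019], 'qvel': [-0.0, -0.001, -0.001, 0.001, 0.001, -0.002], 'joint_torque': [-0.0, -54.459, -27.404, 0.064, 0.017, -0.0], 'ee_pos': [162.385, -603.523, 404.669], 'orientation': [2.081, 0.275, -2.081], 'ft_force': [-0.467, 0.399, -0.702], 'moment': [0.031, 0.008, 0.002], 'width': 87.731}
```

View images.

View pics/scene0.png

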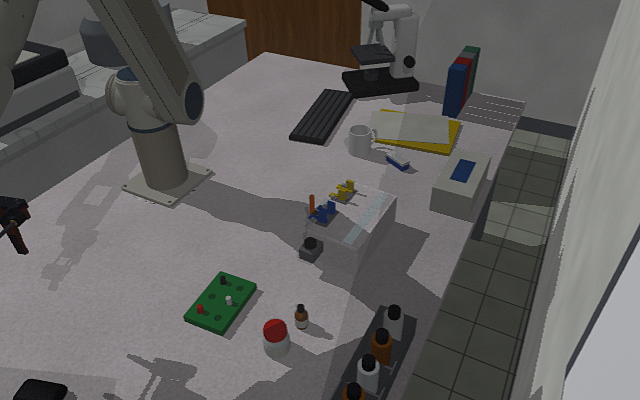

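View pics/top0.png

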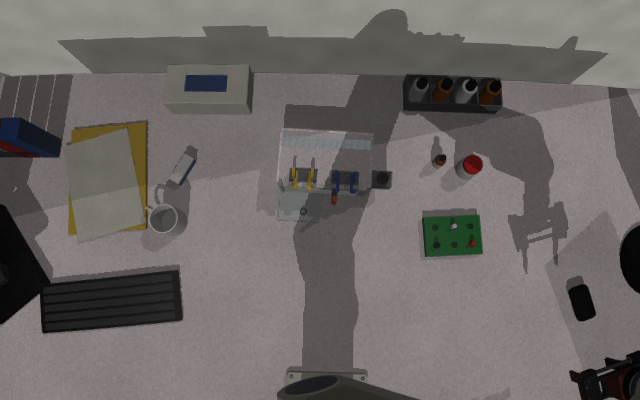

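```bash
python3 - <<'E'
import cv2,numpy as np
s=cv2.imread("pics/scene0.png");t=cv2.imread("pics/top0.png")
a=cv2.resize(s[165:275,270:410],None,fx=5,fy=5,interpolation=cv2.INTER_CUBIC)
b=cv2.resize(t[120:230,265:405],None,fx=5,fy=5,interpolation=cv2.INTER_CUBIC)
c=np.hstack([cv2.resize(s[265:340,180:260],None,fx=5,fy=5),cv2.resize(t[200:275,412:492],None,fx=5,fy=5)])
cv2.imwrite("pics/a.png",a);cv2.imwrite("pics/b.png",b);cv2.imwrite("pics/c.png",c)
E
```

```text
(no output)
```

View pics/a.png

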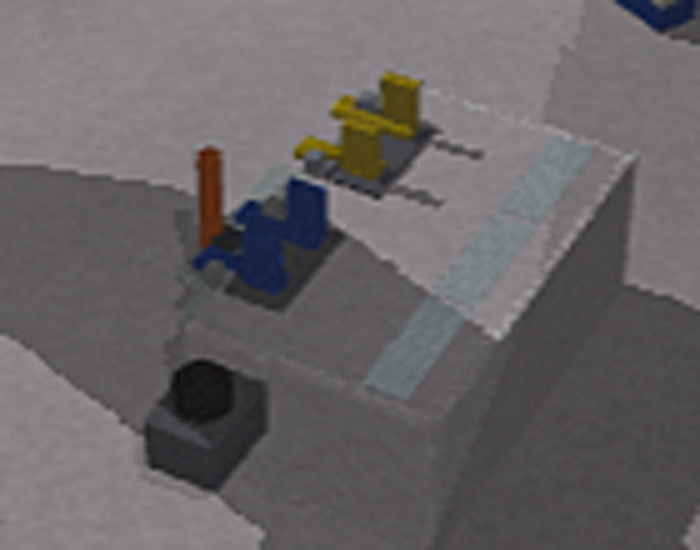

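View pics/b.png

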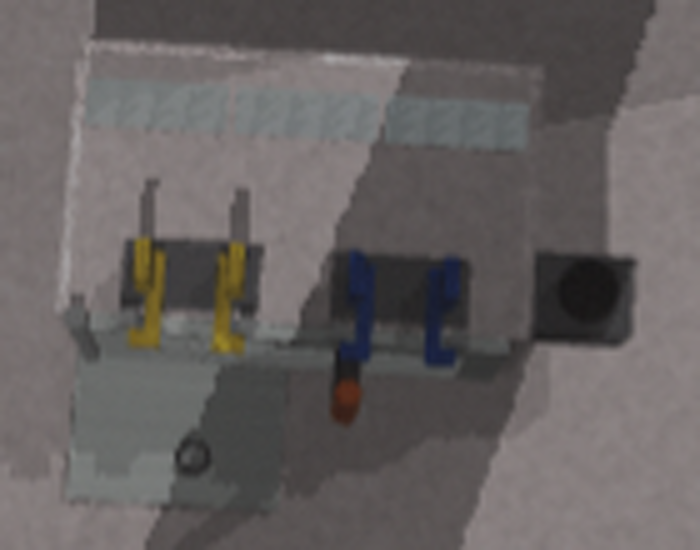

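View pics/c.png

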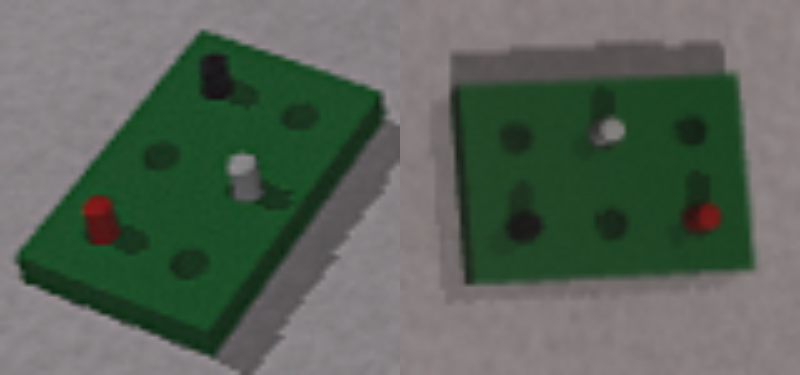

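```bash
cat > fit.py <<'E'
from h import *
from scipy.optimize import least_squares
def ld(n):
    d=np.load(n+"0.npz");im={k:d[k] for k in d};f=200/np.tan(np.radians(float(im["vertical_fov"]))/2)
    return im,np.array([[f,0,float(im["cx"])],[0,f,float(im["cy"])],[0,0,1]])
C={"s":ld("scene"),"t":ld("top")}
def fit(obs,org,fn,p0,name):
    def res(p,full=False):
        r=[]
        for c,uv,key in obs:
            ox,oy=org[c];px=np.array([(uv[0]+.5)/5-.5+ox,(uv[1]+.5)/5-.5+oy])
            L=fn(key,p);a=p[2];P=[p[0]+L[0]*np.cos(a)-L[1]*np.sin(a),p[1]+L[0]*np.sin(a)+L[1]*np.cos(a),L[2]]
            r.append(proj(*C[c],P)[0]-px)
        r=np.array(r); return r if full else r.ravel()
    s=least_squares(res,p0,loss="soft_l1",x_scale=[10,10,.1]+[10]*(len(p0)-3));print(name,np.round(s.x,4))
    for o,r in zip(obs,res(s.x,True)):print("  ",o,np.round(r,2))
    return s.x
fn=lambda k,p:k
T=[("t",(60,86),(55,80,20)),("t",(338,73),(55,-80,20)),("t",(354,268),(-55,-80,20)),("t",(68,283),(-55,80,20)),
("s",(205,32),(-55,80,20)),("s",(382,95),(55,80,20)),("s",(212,331),(55,-80,20)),("s",(18,262),(-55,-80,20)),
("t",(309,216),(-25,-50,38)),("t",(213,130),(25,0,38)),("s",(98,206),(-25,-50,38)),("s",(242,162),(25,0,38)),("s",(215,64),(-25,50,38))]
p=fit(T,{"s":(180,265),"t":(412,200)},fn,[480,-342,0],"tray")
# case: p = x,y,yaw, catchx, catchymid
def fc(k,p):
    if k[0] in "by":
        s=-1 if k[0]=="b" else 1
        return (p[3]+k[1],p[4]+s*55+k[2],k[3])
    return k[1:]
S=[("t",(90,42),("r",150,125,100)),("t",(541,68),("r",150,-125,100)),("t",(588,291),("r",30,-155,101)),
("s",(203,388),("r",30,-155,101)),
("t",(128,238),("y",18,36,104)),("t",(265,245),("y",18,-36,104)),("t",(122,305),("y",-18,36,104)),
("t",(335,255),("b",18,36,104)),("t",(468,262),("b",18,-36,104)),
("s",(635,157),("r",150,125,100)),("s",(440,415),("r",150,-125,100)),("s",(209,153),("r",-40,-30,136)),
("s",(345,232),("b",18,36,104)),("s",(285,308),("b",18,-36,104)),("s",(440,130),("y",18,36,104)),("s",(380,197),("y",18,-36,104)),
]
p=fit(S,{"s":(270,165),"t":(265,120)},fc,[600,20,0,30,0],"case")
def W(x,y):
    a=p[2];return np.round([p[0]+x*np.cos(a)-y*np.sin(a),p[1]+x*np.sin(a)+y*np.cos(a)],1)
print("socket",W(30,-155),"blue",W(p[3],p[4]-55),"yel",W(p[3],p[4]+55),"handle",W(-40,-30),"hinge",W(-4,114))
E
python3 fit.py
```

```text
tray [ 4.866847e+02 -3.430825e+02  6.320000e-02]
   ('t', (60, 86), (55, 80, 20)) [-0.22 -0.27]
   ('t', (338, 73), (55, -80, 20)) [-0.11 -0.03]
   ('t', (354, 268), (-55, -80, 20)) [0.34 0.17]
   ('t', (68, 283), (-55, 80, 20)) [ 1.14 -0.05]
   ('s', (205, 32), (-55, 80, 20)) [-0.34 -0.45]
   ('s', (382, 95), (55, 80, 20)) [ 0.4  -0.63]
   ('s', (212, 331), (55, -80, 20)) [-0.36  0.22]
   ('s', (18, 262), (-55, -80, 20)) [-0.12 -1.13]
   ('t', (309, 216), (-25, -50, 38)) [ 0.25 -0.11]
   ('t', (213, 130), (25, 0, 38)) [ 0.17 -0.25]
   ('s', (98, 206), (-25, -50, 38)) [0.2  0.02]
   ('s', (242, 162), (25, 0, 38)) [0.4  0.24]
   ('s', (215, 64), (-25, 50, 38)) [-0.1  -0.31]
case [ 6.035314e+02  2.213750e+01 -4.060000e-02  2.296670e+01 -5.884000e-01]
   ('t', (90, 42), ('r', 150, 125, 100)) [-2.08 -0.47]
   ('t', (541, 68), ('r', 150, -125, 100)) [0.42 0.03]
   ('t', (588, 291), ('r', 30, -155, 101)) [ 0.59 -0.39]
   ('s', (203, 388), ('r', 30, -155, 101)) [-0.26 -1.75]
   ('t', (128, 238), ('y', 18, 36, 104)) [-0.19 -0.02]
   ('t', (265, 245), ('y', 18, -36, 104)) [-0.32  0.28]
   ('t', (122, 305), ('y', -18, 36, 104)) [-0.05 -0.08]
   ('t', (335, 255), ('b', 18, 36, 104)) [ 0.11 -0.81]
   ('t', (468, 262), ('b', 18, -36, 104)) [ 0.86 -0.46]
   ('s', (635, 157), ('r', 150, 125, 100)) [ 0.25 -0.76]
   ('s', (440, 415), ('r', 150, -125, 100)) [-0.5   1.82]
   ('s', (209, 153), ('r', -40, -30, 136)) [-0.12 -0.01]
   ('s', (345, 232), ('b', 18, 36, 104)) [0.38 0.03]
   ('s', (285, 308), ('b', 18, -36, 104)) [-0.68  0.25]
   ('s', (440, 130), ('y', 18, 36, 104)) [-0.41 -1.07]
   ('s', (380, 197), ('y', 18, -36, 104)) [-0.11 -0.66]
socket [ 627.2 -134. ] blue [624.2 -34.3] yel [628.7  75.6] handle [562.3  -6.2] hinge [604.2 136.2]
```

```bash
python3 - <<'E'
from h import *
o=readout.get_obs();R=cv2.Rodrigues(np.array(o["orientation"]))[0];print(np.round(R,3))
for l in("jar","oil","mug","slide_box"):
    print(l,[(np.round(q["position"]).tolist(),round(q["conf"],2)) for q in models.place_of("top",l)[:2]])
E
```

```text
[[-0.     0.26  -0.966]
 [ 0.    -0.966 -0.26 ]
 [-1.    -0.     0.   ]]
jar [([678.0, -388.0, 2.0], 0.62)]
oil [([696.0, -310.0, -7.0], 0.65)]
mug [([504.0, 447.0, 1.0], 0.84)]
slide_box [([650.0, 429.0, 2.0], 0.7), ([512.0, -344.0, 7.0], 0.56)]
```

{"fn": "apply_moves", "kwargs": {
  "commands": [
    [[0.04, 0.03, -0.01, 0], [0.1, 0.07, -0.03, 0], [0.16, 0.11, -0.06, 0], [0.22, 0.15, -0.09, 0], [0.27, 0.187, -0.12, 0], [0.3025, 0.209, -0.14, 0], [0.3025, 0.209, -0.145, 0], [0.3025, 0.209, -0.145, 0]]
  ],
  "gripper": 0.045
}}

```text
t: 2.3
ee_pos: [466.0, -392.9, 258.2]
orientation: [2.078, 0.28, -2.082]
ft_force: [-1.0, -0.2, -0.1]
width: 45.0
```

```bash
python3 - <<'E'
from h import *
o=readout.get_obs();print(o["t"],o["ee_pos"],o["width"],o["qpos"],o["ft_force"])
a,K=cam("scene");b,K2=cam("top")
i=cv2.resize(a["color"][230:350,160:280,::-1],None,fx=5,fy=5)[:, :400*2]
cv2.imwrite("pics/d.png",cv2.resize(a["color"][230:350,140:300,::-1],None,fx=5,fy=5));
E
```

```text
2.3 [ 465.96315375 -392.91712045  258.20445166] 45.04662423745154 [-7.20093388e-01  5.94466559e-01  1.74584261e+00  9.28024864e-05
  8.03895476e-01  5.84620869e-01] [-1.03367132 -0.23023922 -0.08316203]
```

View pics/d.png

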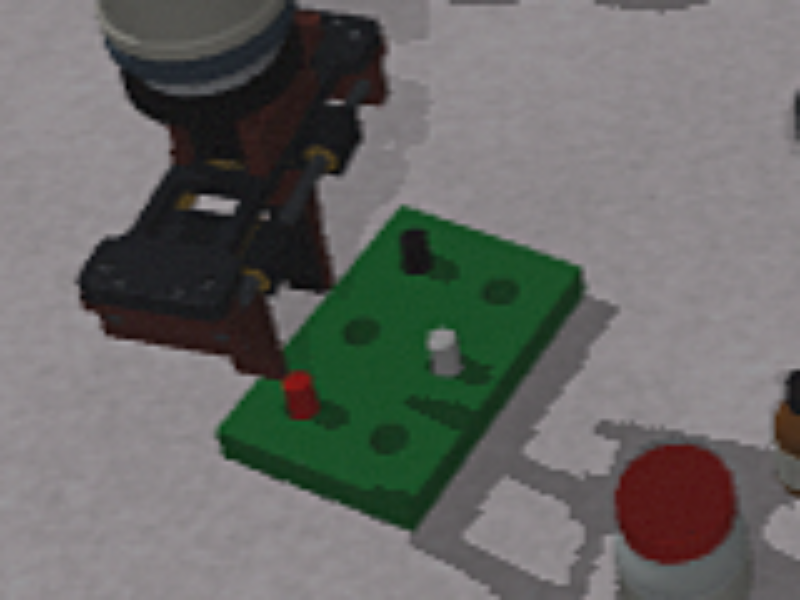

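{"fn": "apply_moves", "kwargs": {
  "commands": [
    [[0, 0, -0.02, 0], [0, 0, -0.035, 0], [0, 0, -0.035, 0]]
  ]
}}

```text
t: 2.78
ee_pos: [463.8, -394.6, 222.9]
orientation: [2.081, 0.277, -2.085]
ft_force: [0.5, 0.5, 0.1]
width: 45.0
```

```bash
python3 - <<'E'
from h import *
o=readout.get_obs();print(o["t"],o["ee_pos"],o["width"],o["ft_force"])
a,K=cam("scene");b,K2=cam("top")
cv2.imwrite("pics/e.png",cv2.resize(a["color"][230:350,140:300,::-1],None,fx=5,fy=5));
E
```

```text
2.775 [ 463.76702476 -394.55898652  222.92434076] 45.04544740909195 [0.53486675 0.51377753 0.12570359]
```

View pics/e.png

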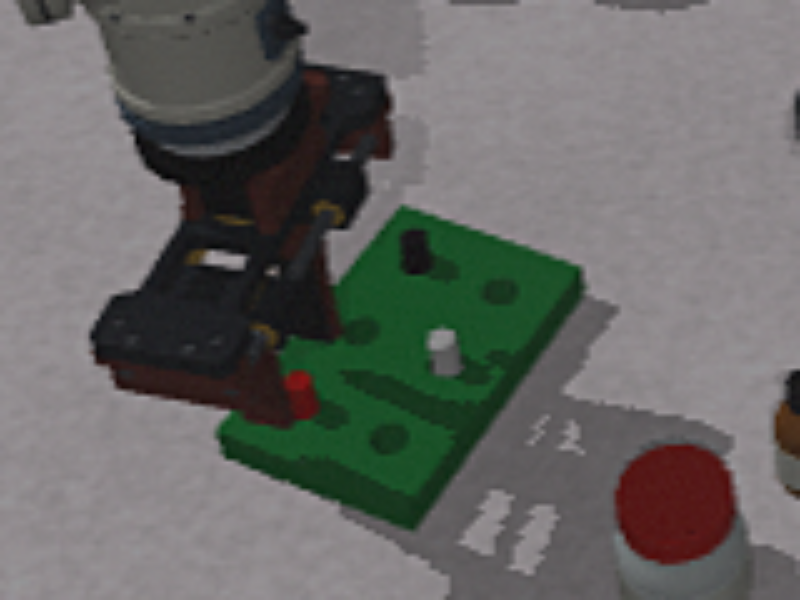

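{"fn": "apply_moves", "kwargs": {
  "commands": [
    [[0, 0, -0.012, 0], [0, 0, -0.0205, 0], [0, 0, -0.0205, 0]]
  ]
}}

```text
t: 3.25
ee_pos: [464.6, -394.2, 203.2]
orientation: [2.081, 0.277, -2.083]
ft_force: [0.1, -1.4, 0.4]
width: 45.1
```

{"fn": "apply_moves", "kwargs": {
  "commands": [
    [[0, 0, 0, 0], [0, 0, 0, 0], [0, 0, 0, 0], [0, 0, 0, 0]]
  ],
  "gripper": 0.004
}}

```text
t: 3.75
ee_pos: [464.9, -394.6, 204.4]
orientation: [2.081, 0.275, -2.081]
ft_force: [0.1, 0.2, 1.0]
width: 13.0
```

{"fn": "apply_moves", "kwargs": {
  "commands": [
    [[0, 0, 0.01, 0], [0, 0, 0.04, 0], [0, 0, 0.08, 0], [0, 0, 0.12, 0], [0, 0, 0.12, 0]]
  ]
}}

```text
t: 4.38
ee_pos: [465.7, -395.3, 328.2]
orientation: [2.084, 0.269, -2.074]
ft_force: [1.0, 0.1, -0.9]
width: 13.4
```

```bash
python3 - <<'E'
from h import *
o=readout.get_obs();print(o["t"],o["ee_pos"],o["width"],o["ft_force"])
a,K=cam("scene");b,K2=cam("top")
e=o["ee_pos"]; print(proj(a,K,[[e[0],e[1],e[2]-198.4],[e[0],e[1],e[2]-182]]))
cv2.imwrite("pics/f.png",cv2.resize(a["color"][190:310,140:300,::-1],None,fx=5,fy=5));
E
```

```text
4.375 [ 465.73145483 -395.26724856  328.24747885] 13.436070208852618 [ 1.01744997  0.12567112 -0.94903   ]
[[192.22603189 280.25898814]
 [190.84969004 275.35055435]]
```

View pics/f.png

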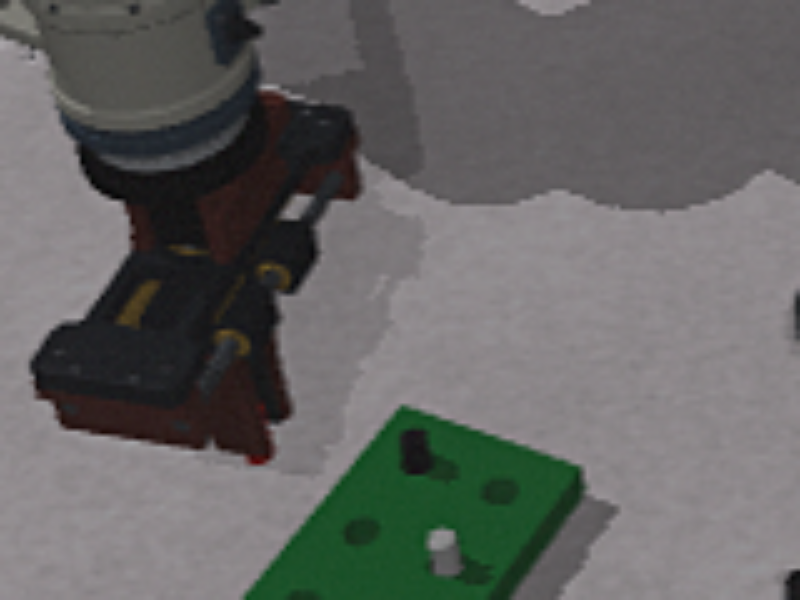

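{"fn": "apply_moves", "kwargs": {
  "commands": [
    [[0.01, 0.016, 0, 0.15], [0.03, 0.05, 0, 0.32], [0.055, 0.09, 0, 0.5], [0.08, 0.13, 0, 0.68], [0.105, 0.17, 0, 0.86], [0.13, 0.21, 0, 1.04], [0.15, 0.242, 0, 1.22], [0.1623, 0.2606, 0, 1.4]]
  ]
}}

```text
t: 5.48
ee_pos: [627.4, -131.9, 322.2]
orientation: [1.135, 1.257, -1.137]
ft_force: [-0.4, -0.3, -0.6]
width: 12.6
```

{"fn": "apply_moves", "kwargs": {
  "commands": [
    [[0, 0, 0, 0.18], [0, 0, 0, 0.36], [0, 0, 0, 0.54], [0, 0, 0, 0.72], [0, 0, 0, 0.9], [0, 0, 0, 1.08], [0, 0, 0, 1.26], [0, 0, 0, 1.438]]
  ]
}}

```text
t: 6.48
ee_pos: [626.5, -133.8, 322.2]
orientation: [0.028, 1.574, -0.027]
ft_force: [-0.0, 0.9, 0.3]
width: 13.1
```

{"fn": "apply_moves", "kwargs": {
  "commands": [
    [[0, 0, 0, 0], [0, 0, 0, 0]]
  ]
}}

```text
t: 6.72
ee_pos: [626.9, -133.9, 323.2]
orientation: [0.035, 1.572, -0.034]
ft_force: [-0.1, 0.0, 0.4]
width: 13.0
```

```bash
python3 - <<'E'
from h import *
o=readout.get_obs();print(o["t"],o["ee_pos"],o["width"],o["ft_force"],np.round(o["qpos"],3))
print(np.round(cv2.Rodrigues(np.array(o["orientation"]))[0],3))
a,K=cam("scene");b,K2=cam("top")
e=[627.2,-134]; print(proj(a,K,[[*e,125.8],[*e,142],[*e,101]]))
cv2.imwrite("pics/g.png",cv2.resize(a["color"][165:275,230:370,::-1],None,fx=5,fy=5));
E
```

```text
6.725 [ 626.91499162 -133.85032092  323.19240044] 13.048424121043922 [-0.13379105  0.0365938   0.38237342] [-0.229  0.542  1.646  0.     0.955 -1.755]
[[-0.002  0.044  0.999]
 [ 0.     0.999 -0.044]
 [-1.     0.    -0.002]]
[[309.55265984 233.32070809]
 [309.30351161 228.56194738]
 [309.9262182  240.45556031]]
```

View pics/g.png

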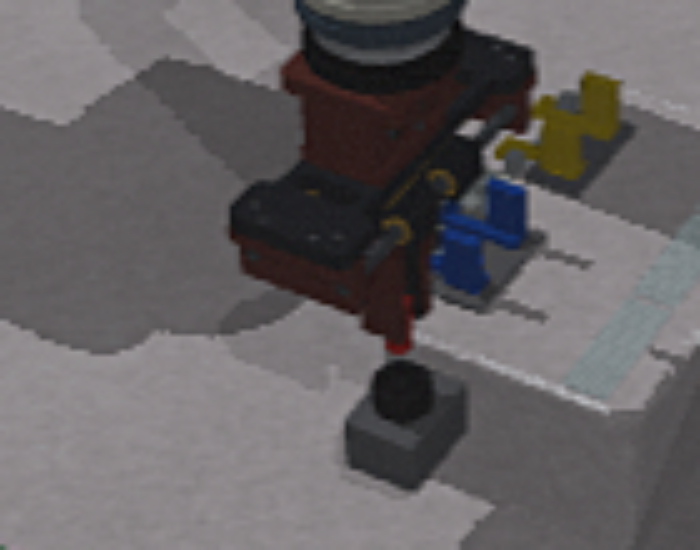

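{"fn": "apply_moves", "kwargs": {
  "commands": [
    [[0, 0, -0.01, 0], [0, 0, -0.02, 0], [0, 0, -0.026, 0], [0, 0, -0.03, 0], [0, 0, -0.03, 0]]
  ]
}}

```text
t: 7.45
ee_pos: [627.1, -133.9, 293.8]
orientation: [0.032, 1.571, -0.032]
ft_force: [0.4, -0.1, -0.6]
width: 13.1
```

{"fn": "apply_moves", "kwargs": {
  "commands": [
    [[0, 0, -0.003, 0], [0, 0, -0.006, 0], [0, 0, -0.006, 0]]
  ]
}}

```text
t: 7.82
ee_pos: [627.1, -133.9, 288.0]
orientation: [0.032, 1.571, -0.032]
ft_force: [0.9, 0.4, -0.6]
width: 12.8
```

```bash
python3 - <<'E'
from h import *
o=readout.get_obs();print(o["t"],o["ee_pos"],o["width"],o["ft_force"],np.round(o["moment"],2))
a,K=cam("scene")
cv2.imwrite("pics/i.png",cv2.resize(a["color"][165:275,230:370,::-1],None,fx=5,fy=5));
E
```

```text
7.825 [ 627.08165628 -133.88192817  287.95073789] 12.841991275700229 [ 0.93773324  0.44299401 -0.6024629 ] [ 0.03 -0.14 -0.01]
```

View pics/i.png

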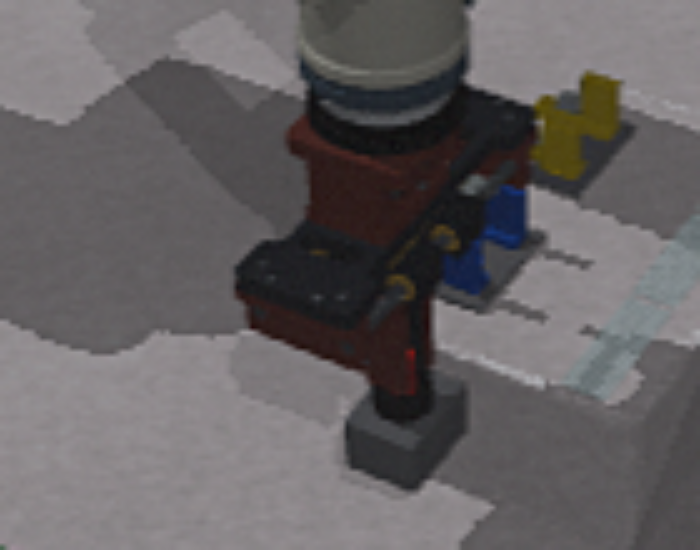

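{"fn": "apply_moves", "kwargs": {
  "commands": [
    [[0, 0, 0, 0], [0, 0, 0, 0], [0, 0, 0, 0], [0, 0, 0, 0]]
  ],
  "gripper": 0.035
}}

```text
t: 8.38
ee_pos: [627.2, -133.9, 288.2]
orientation: [0.032, 1.57, -0.032]
ft_force: [0.4, -0.4, -0.3]
width: 35.0
```

{"fn": "apply_moves", "kwargs": {
  "commands": [
    [[0, 0, 0.02, 0], [0, 0, 0.05, 0], [0, 0, 0.09, 0], [0, 0.03, 0.09, 0], [0, 0.08, 0.09, 0], [0, 0.1, 0.09, 0], [0, 0.1, 0.09, 0]]
  ],
  "gripper": 0.07
}}

```text
t: 9.25
ee_pos: [627.3, -33.0, 379.1]
orientation: [0.03, 1.57, -0.03]
ft_force: [0.3, -1.1, 0.2]
width: 70.5
```

```bash
python3 - <<'E'
from h import *
o=readout.get_obs();print(o["t"],o["ee_pos"],o["width"],o["ft_force"],np.round(o["moment"],2))
a,K=cam("scene");b,K2=cam("top")
cv2.imwrite("pics/j.png",cv2.resize(a["color"][165:275,250:390,::-1],None,fx=5,fy=5));
cv2.imwrite("pics/k.png",cv2.resize(b["color"][120:230,285:425,::-1],None,fx=5,fy=5));
print(proj(a,K,[[627.2,-134,121]]),proj(b,K2,[[627.2,-134,121]]))
E
```

```text
9.25 [627.29445694 -32.96626872 379.05801492] 70.54096643873609 [ 0.34863812 -1.14641876  0.15254722] [ 0.04 -0.16 -0.05]
[[309.62569508 234.71567396]] [[383.94179567 175.76069305]]
```

View pics/j.png

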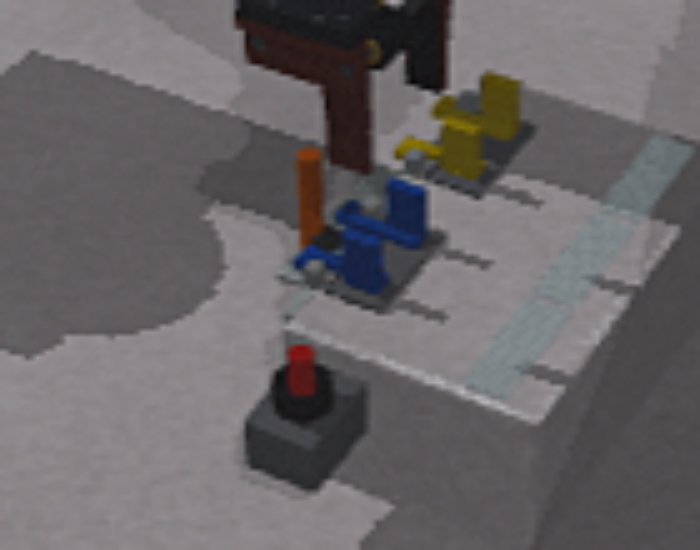

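View pics/k.png

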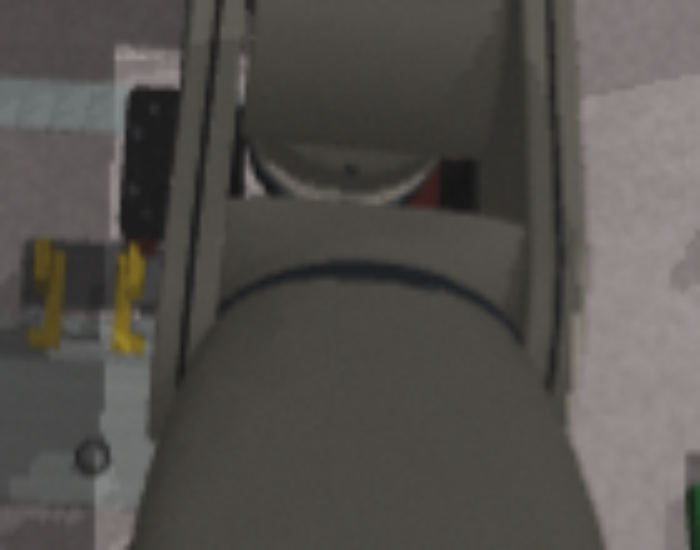

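{"fn": "apply_moves", "kwargs": {
  "commands": [
    [[-0.003, 0, -0.03, 0], [-0.003, 0, -0.055, 0], [-0.003, 0, -0.065, 0], [-0.003, 0, -0.075, 0], [-0.003, 0, -0.083, 0], [-0.003, 0, -0.088, 0], [-0.003, 0, -0.088, 0]]
  ]
}}

```text
t: 10.22
ee_pos: [624.2, -33.9, 290.1]
orientation: [0.032, 1.571, -0.032]
ft_force: [0.6, -0.0, 0.3]
width: 70.3
```

```bash
python3 - <<'E'
from h import *
o=readout.get_obs();print(o["t"],o["ee_pos"],o["width"],o["ft_force"],np.round(o["moment"],2))
a,K=cam("scene")
cv2.imwrite("pics/l.png",cv2.resize(a["color"][155:265,250:390,::-1],None,fx=5,fy=5));
E
```

```text
10.225 [624.19661971 -33.88395532 290.08019511] 70.27705999810249 [ 0.63665409 -0.01488231  0.33868717] [ 0.04 -0.09  0.02]
```

View pics/l.png

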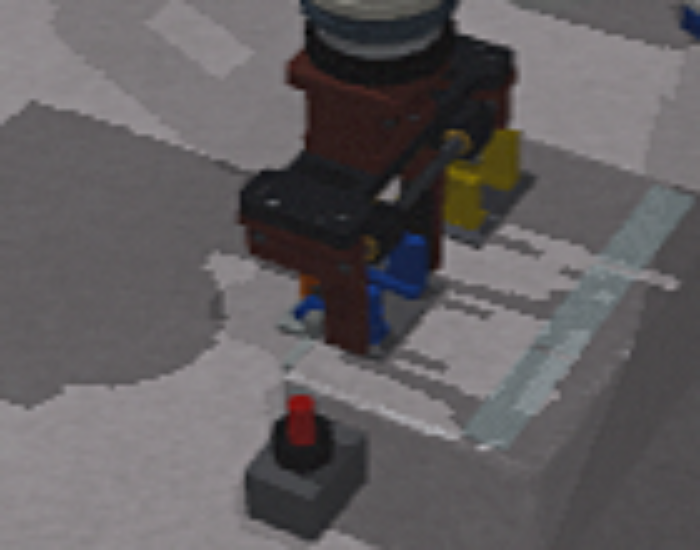

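Fingers straddle the blue tabs (near finger at about (345,320) in the crop, tabs behind it). Close.

{"fn": "apply_moves", "kwargs": {
  "commands": [
    [[0, 0, 0, 0], [0, 0, 0, 0], [0, 0, 0, 0], [0, 0, 0, 0], [0, 0, 0, 0], [0, 0, 0, 0]]
  ],
  "gripper": 0.03
}}

```text
t: 11.02
ee_pos: [624.4, -33.6, 290.7]
orientation: [0.033, 1.57, -0.032]
ft_force: [-0.9, 1.8, 4.9]
width: 35.6
```

```bash
python3 - <<'E'
from h import *
o=readout.get_obs();print(o["t"],o["ee_pos"],o["width"],o["ft_force"],np.round(o["moment"],2))
a,K=cam("scene")
cv2.imwrite("pics/m.png",cv2.resize(a["color"][155:265,250:390,::-1],None,fx=5,fy=5));
E
```

```text
11.025 [624.35475506 -33.58661172 290.74101219] 35.55019241273554 [-0.89993115  1.83169953  4.85507041] [ 0.56  0.03 -0.03]
```

View pics/m.png

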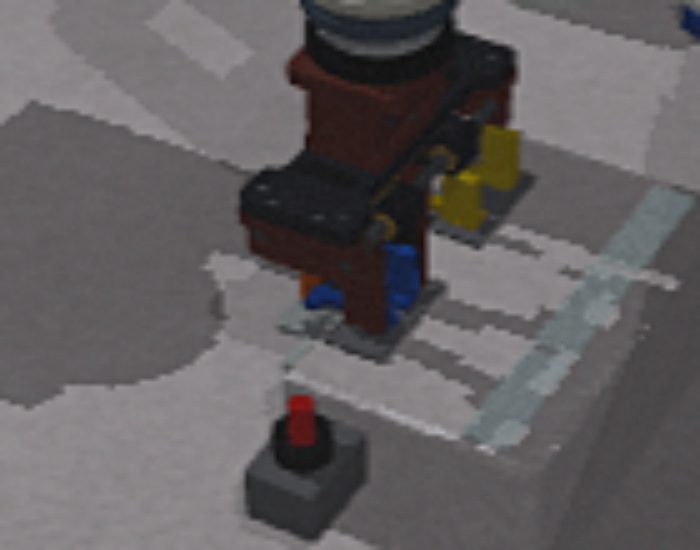

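{"fn": "apply_moves", "kwargs": {
  "commands": [
    [[0, 0, 0, 0], [0, 0, 0, 0], [0, 0, 0, 0], [0, 0, 0.03, 0], [0, 0, 0.055, 0], [0.001, 0.02, 0.065, 0], [0.003, 0.065, 0.065, 0], [0.0045, 0.1095, 0.065, 0]]
  ],
  "gripper": 0.07
}}

```text
t: 12.08
ee_pos: [628.4, 77.6, 354.8]
orientation: [0.033, 1.571, -0.032]
ft_force: [0.2, 0.2, -0.2]
width: 70.0
```

{"fn": "apply_moves", "kwargs": {
  "commands": [
    [[0, 0, 0, 0], [0, 0, 0, 0], [0, 0, -0.015, 0], [0, 0, -0.03, 0], [0, 0, -0.045, 0], [0, 0, -0.058, 0], [0, 0, -0.065, 0], [0, 0, -0.065, 0]]
  ]
}}

```text
t: 13.08
ee_pos: [628.6, 75.6, 289.5]
orientation: [0.032, 1.572, -0.032]
ft_force: [1.1, -0.0, 0.0]
width: 70.2
```

```bash
python3 - <<'E'
from h import *
o=readout.get_obs();print(o["t"],o["ee_pos"],o["width"],o["ft_force"],np.round(o["moment"],2))
a,K=cam("scene")
cv2.imwrite("pics/n.png",cv2.resize(a["color"][145:255,270:410,::-1],None,fx=5,fy=5));
E
```

```text
13.075 [628.58705053  75.55722606 289.50364086] 70.15372895790438 [ 1.13732049 -0.04293913  0.0183667 ] [ 0.01 -0.12 -0.02]
```

View pics/n.png

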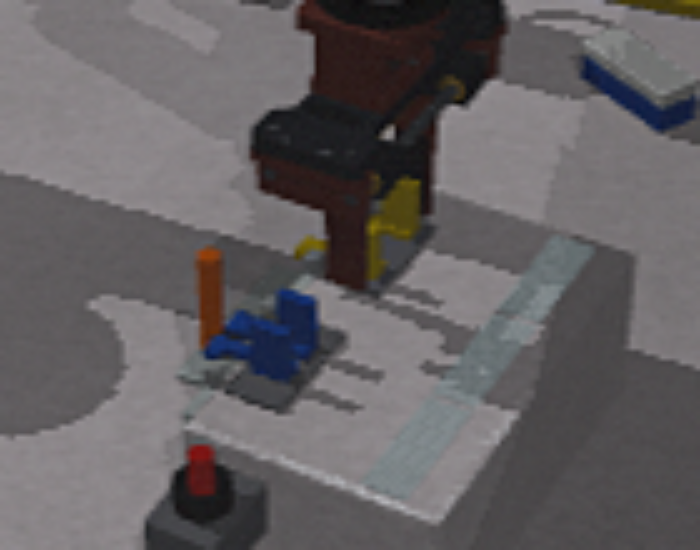

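Blue tabs stand close together at about (265,345)/(297,315): both in. The fingers straddle the yellow ones.

{"fn": "apply_moves", "kwargs": {
  "commands": [
    [[0, 0, 0, 0], [0, 0, 0, 0], [0, 0, 0, 0], [0, 0, 0, 0], [0, 0, 0, 0], [0, 0, 0, 0]]
  ],
  "gripper": 0.03
}}

```text
t: 13.88
ee_pos: [628.9, 76.2, 291.0]
orientation: [0.033, 1.569, -0.031]
ft_force: [-0.4, 3.1, 5.0]
width: 35.3
```

{"fn": "apply_moves", "kwargs": {
  "commands": [
    [[0, 0, 0, 0], [0, 0, 0, 0], [0, 0, 0, 0], [0, 0, 0.03, 0], [0, 0, 0.06, 0], [-0.02, -0.025, 0.07, 0], [-0.045, -0.055, 0.07, 0], [-0.0665, -0.0817, 0.07, 0]]
  ],
  "gripper": 0.07
}}

```text
t: 14.88
ee_pos: [561.3, -7.0, 360.3]
orientation: [0.032, 1.57, -0.032]
ft_force: [0.1, 0.5, 1.5]
width: 70.0
```

{"fn": "apply_moves", "kwargs": {
  "commands": [
    [[0, 0, 0, 0], [0, 0, 0, 0], [0, 0, 0, 0]]
  ],
  "gripper": 0.05
}}

```text
t: 15.25
ee_pos: [562.8, -5.5, 360.1]
orientation: [0.032, 1.57, -0.031]
ft_force: [-0.4, -0.6, 0.4]
width: 50.3
```

```bash
python3 - <<'E'
from h import *
o=readout.get_obs();print(o["t"],o["ee_pos"],o["width"],o["ft_force"],np.round(o["qpos"],3))
a,K=cam("scene");print(models.place_of("scene","gate_handle"))
e=o["ee_pos"];print(proj(a,K,[[e[0],e[1],136],[562.3,-6.2,136]]))
cv2.imwrite("pics/p.png",cv2.resize(a["color"][145:255,250:390,::-1],None,fx=5,fy=5));
E
```

```text
15.25 [562.83011572  -5.51378833 360.14214184] 50.25754560294161 [-0.35717105 -0.6317322   0.41649784] [-0.031  0.389  1.803  0.     0.948 -1.562]
[{'position': [563.4, -5.5, 114.2], 'conf': 0.46}, {'position': [628.6, -132.0, 89.7], 'conf': 0.38}]
[[311.55571681 195.09469241]
 [311.26674302 195.18050794]]
```

View pics/p.png

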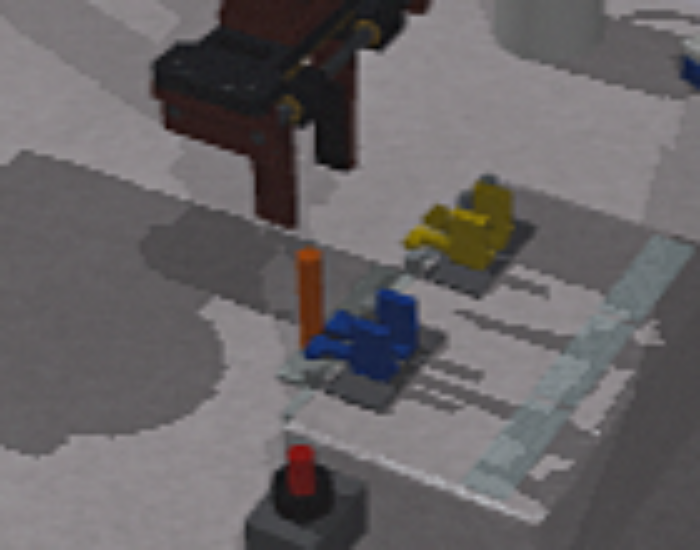

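{"fn": "apply_moves", "kwargs": {
  "commands": [
    [[0, 0, -0.02, 0], [0, 0, -0.04, 0], [0, 0, -0.06, 0], [0, 0, -0.072, 0], [0, 0, -0.076, 0], [0, 0, -0.076, 0]]
  ]
}}

```text
t: 16.1
ee_pos: [562.4, -6.0, 284.3]
orientation: [0.032, 1.57, -0.032]
ft_force: [1.1, 0.7, -0.1]
width: 50.1
```

{"fn": "apply_moves", "kwargs": {
  "commands": [
    [[0, 0, 0, 0], [0, 0, 0, 0], [0, 0, 0, 0], [0, 0, 0, 0]]
  ],
  "gripper": 0.004
}}

```text
t: 16.6
ee_pos: [562.2, -6.1, 284.3]
orientation: [0.032, 1.57, -0.032]
ft_force: [1.0, 8.7, 0.2]
width: 13.5
```

```bash
python3 - <<'E'
from h import *
o=readout.get_obs();print(o["t"],o["ee_pos"],o["width"],o["ft_force"],np.round(o["moment"],2))
# arc rows: handle about hinge, relative to the shut handle, per angle
a0=-0.0406
v=np.array([-36.,-144.])
def rot(t,v):return np.array([v[0]*np.cos(t)-v[1]*np.sin(t),v[0]*np.sin(t)+v[1]*np.cos(t)])
s=rot(a0,v)
for th in np.arange(0,1.5,.1): print(round(th,2),np.round(rot(a0-th,v)-s,1))
E
```

```text
16.6 [562.17756618  -6.10624959 284.32430863] 13.526921836845984 [1.04587106 8.66388201 0.22669283] [ 1.39 -0.25 -0.06]
0.0 [0. 0.]
0.1 [-14.    4.9]
0.2 [-27.5  11.1]
0.3 [-40.2  18.7]
0.4 [-52.2  27.5]
0.5 [-63.2  37.5]
0.6 [-73.1  48.5]
0.7 [-81.9  60.4]
0.8 [-89.5  73.2]
0.9 [-95.7  86.6]
1.0 [-100.6  100.7]
1.1 [-104.1  115.1]
1.2 [-106.1  129.8]
1.3 [-106.6  144.6]
1.4 [-105.6  159.4]
```

{"fn": "apply_moves", "kwargs": {
  "commands": [
    [[-0.007, 0.0022, 0, -0.05], [-0.014, 0.0049, 0, -0.1], [-0.021, 0.008, 0, -0.15], [-0.0275, 0.0111, 0, -0.2], [-0.034, 0.0148, 0, -0.25], [-0.0402, 0.0187, 0, -0.3], [-0.0402, 0.0187, 0, -0.3]]
  ]
}}

```text
t: 17.48
ee_pos: [522.0, 12.8, 284.4]
orientation: [0.267, 1.554, -0.267]
ft_force: [1.1, 0.9, -1.0]
width: 13.2
```

```bash
python3 - <<'E'
from h import *
o=readout.get_obs();print(o["t"],o["ee_pos"],o["width"],o["ft_force"],np.round(o["moment"],2))
a,K=cam("scene")
cv2.imwrite("pics/q.png",cv2.resize(a["color"][145:255,230:370,::-1],None,fx=5,fy=5));
E
```

```text
17.475 [521.96855728  12.78941104 284.35885634] 13.228644345007686 [ 1.06943528  0.88916711 -1.0239868 ] [ 0.16 -0.28  0.  ]
```

View pics/q.png

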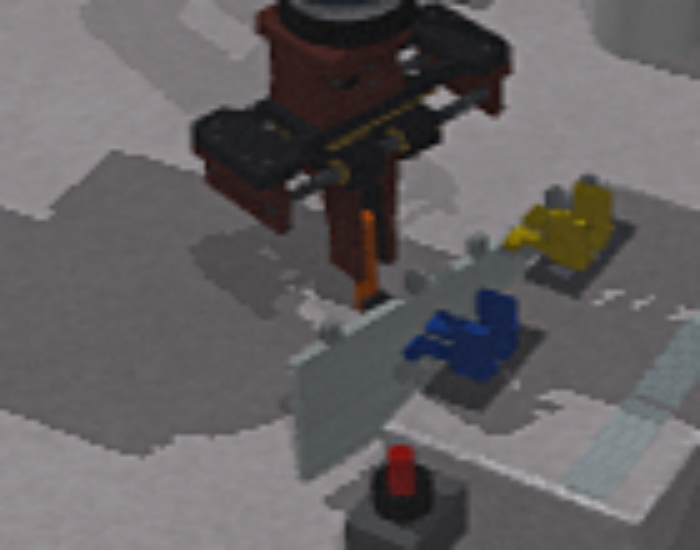

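Gate swinging freely with the handle held. Continue from 0.3 to 0.8, then on to 1.4.

{"fn": "apply_moves", "kwargs": {
  "commands": [
    [[-0.0062, 0.0043, 0, -0.05], [-0.012, 0.0088, 0, -0.1], [-0.0177, 0.0137, 0, -0.15], [-0.023, 0.0188, 0, -0.2], [-0.0281, 0.0242, 0, -0.25], [-0.0329, 0.0298, 0, -0.3], [-0.0375, 0.0357, 0, -0.35], [-0.0417, 0.0417, 0, -0.4]]
  ]
}}

```text
t: 18.52
ee_pos: [481.0, 53.6, 284.4]
orientation: [0.578, 1.49, -0.58]
ft_force: [2.8, -6.8, -1.6]
width: 13.3
```

{"fn": "apply_moves", "kwargs": {
  "commands": [
    [[-0.0036, 0.0066, 0, -0.05], [-0.0073, 0.0132, 0, -0.1], [-0.0108, 0.0199, 0, -0.15], [-0.0138, 0.0262, 0, -0.2], [-0.0164, 0.0333, 0, -0.25], [-0.0187, 0.0403, 0, -0.3], [-0.0206, 0.0475, 0, -0.35], [-0.0222, 0.0547, 0, -0.4]]
  ]
}}

```text
t: 19.52
ee_pos: [458.4, 108.9, 284.3]
orientation: [0.887, 1.382, -0.887]
ft_force: [0.4, -1.2, 0.6]
width: 13.1
```

```bash
python3 - <<'E'
from h import *
o=readout.get_obs();print(o["t"],o["ee_pos"],o["width"],o["ft_force"],np.round(o["moment"],2),np.round(o["qpos"],2))
a,K=cam("scene")
cv2.imwrite("pics/r.png",cv2.resize(a["color"][145:255,230:370,::-1],None,fx=5,fy=5));
E
```

```text
19.525 [458.36811208 108.89252779 284.32627092] 13.125034233081173 [ 0.39698763 -1.22807206  0.56006168] [-0.34 -0.21 -0.04] [ 0.21  0.4   2.04 -0.    0.7  -0.22]
```

View pics/r.png

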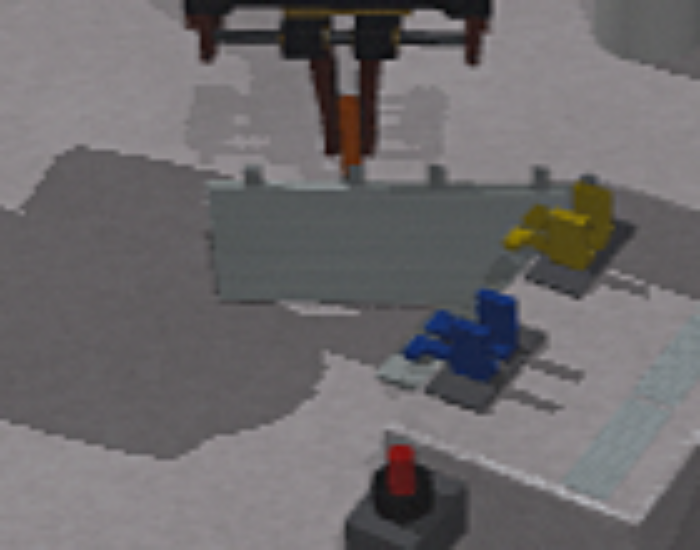

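{"fn": "apply_moves", "kwargs": {
  "commands": [
    [[-0.0012, 0.0073, 0, -0.05], [-0.002, 0.0147, 0, -0.1], [-0.0024, 0.0221, 0, -0.15], [-0.0025, 0.0295, 0, -0.2], [-0.0022, 0.0369, 0, -0.25], [-0.0015, 0.0443, 0, -0.3], [-0.0015, 0.0443, 0, -0.3], [-0.0015, 0.0443, 0, -0.3]]
  ]
}}

```text
t: 20.58
ee_pos: [456.7, 153.0, 284.3]
orientation: [1.112, 1.268, -1.112]
ft_force: [-0.5, -2.7, 4.0]
width: 13.4
```

{"fn": "apply_moves", "kwargs": {
  "commands": [
    [[0, 0, 0, 0], [0, 0, 0, 0], [0, 0, 0, 0], [0, 0, 0, 0]]
  ]
}}

```text
t: 21.08
ee_pos: [456.7, 153.2, 284.3]
orientation: [1.113, 1.268, -1.113]
ft_force: [-0.9, -2.3, 4.3]
width: 14.1
```

```bash
python3 - <<'E'
from h import *
o=readout.get_obs();print(o["t"],o["ee_pos"],o["width"],o["ft_force"],np.round(o["moment"],2),np.round(o["qpos"],2),np.round(o["qvel"],3))
a,K=cam("scene");b,K2=cam("top");save(a,"pics/s.png");save(b,"pics/t.png")
cv2.imwrite("pics/u.png",cv2.resize(a["color"][145:255,230:370,::-1],None,fx=5,fy=5));
E
```

```text
21.075 [456.70870796 153.230569   284.28769653] 14.081159111989862 [-0.91155369 -2.31542296  4.34666112] [-0.38 -0.04 -0.01] [ 0.3   0.41  2.02 -0.    0.71  0.17] [-0.     0.001 -0.    -0.    -0.001  0.002]
```

View pics/u.png

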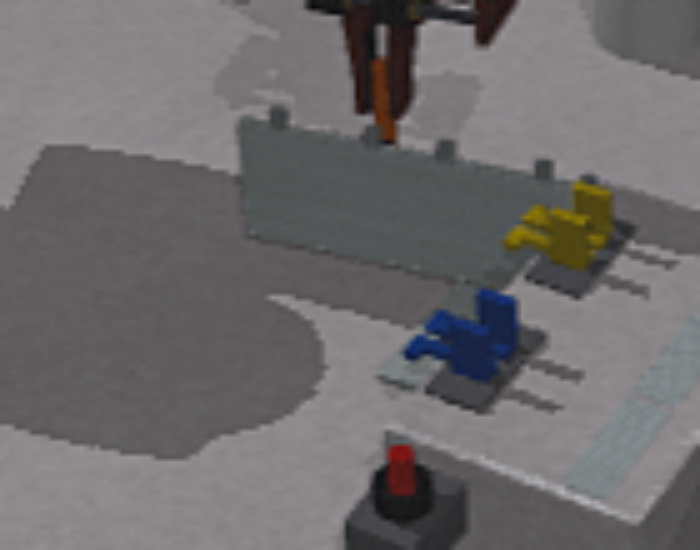

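View pics/t.png

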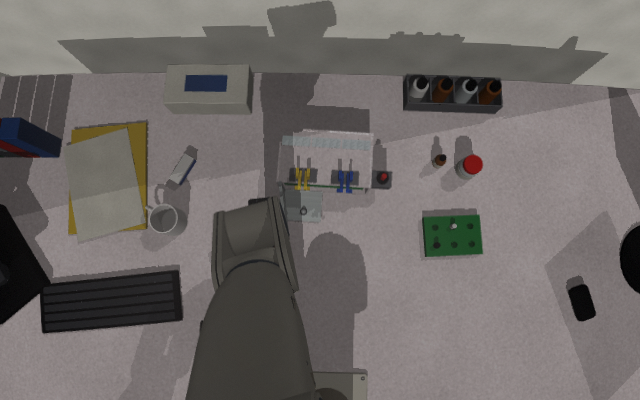

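```bash
python3 -c "
from workcell import workorder;print(workorder.close_job())"
```

```text
the job is handed in; nothing more can be done
None
```

The job is handed in at about 21 s. `close_job` reports no verdict, so everything below comes from my own checks.

- **Red plug:** it stands upright in the socket. Its top was about 1 px from the predicted spot in the scene picture, and it still stood there in the last pictures.
- **Catches:** I squeezed blue first, then yellow. The fingers closed to 35.6 mm on blue and 35.3 mm on yellow, against 36 mm for fully in. The last picture shows all four tabs in.
- **Gate:** it is past the detent and stands at about 1.4 rad. I worked that angle out from the hand's position on the handle's arc and did not read it from the gate directly. The handle is still gripped (opening 14.1 mm), joint speeds are near zero and the wrist force is about 5 N.
- **Bench:** in the last top view the white and black plugs, the jar, bottle, slide box and mug appear where they were at the start. I checked this by eye and did not measure it.

No check failed. A few of the network detections were wrong, such as a second "catch_yellow" reported at the tray, so I took positions from my own two-camera fit. That fit was mostly good to about 1 px, with single points up to about 2 px off.

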